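# Hold the round bun over the glazing bowl with the tongs

### The arm

A 6-joint arm with a two-finger parallel gripper is mounted at the origin on the work surface. World frame = base frame: x ahead of the robot, y to its left, z up, the work surface at z = 0. Lengths are in m, angles in rad, forces in N, time in s.
With the tool pointing down it reaches from about 0.4 to 0.825 m from the base axis. Payload 7 kg.
Tool frame: the origin (TCP) lies between the finger pads; the fingertips stand 22 mm ahead of it and the grasp point (between the pads) lies 3 mm ahead of it (arm.tip_reach is the distance from the TCP to the fingertips, in m); z points along the fingers, y is the line along which they close (so a half turn about z gives the same grasp; the last joint's range is limited). The gripper opens to 88 mm and grips with 3 to 60 N. Pads are 19 mm wide; open, the fingers measure 130 mm over their backs; the gripper's body (78 mm by 193 mm) begins 47 mm behind the grasp point.
Start: joints at [-0.988, 0.359, 0.012, 0, -1.224, -0.288], TCP at [0.196, -0.646, 0.249] pointing down, gripper open.
Joint ranges: [-3.07, 3.07], [-1.43, 2.12], [-1.02, 1.25], [-3.03, 1.67], [-3.05, -0], [-3.03, 3.03]. Speed limits (rad/s): [2.39, 2.39, 3.01, 3.14, 3.14, 3.14].

### API

Orientations are given as [roll, pitch, yaw] about the fixed x, y, z axes, in that order (R = Rz(yaw) Ry(pitch) Rx(roll)).
In Python, from station import arm, viewer gives the robot as it stands. The module is installed in compiled form; this text tells all that it offers.
- The arm moves only by the tool apply_moves, never from a script. Its argument "commands" is a list that holds one entry, the list of rows, each a list of 5 numbers: the closure, from -1 (fully open) to 1 (shut), then the shift along the world's x, y, z as a fraction of full scale, then the turn about the world's z as a fraction of full scale. In form: [[[fingers, tx, ty, tz, yaw], ...]]. A call has 1 to 12 rows; each row shifts and turns the commanded pose from where the row before left it; what a row does not reach is not made up. Full scale, the value 1, is 20 cm for a shift and pi rad for a turn. A row lasts 1/10 s, in which the tool goes at most 50 mm and 8.59 degrees, less where a joint would pass 70% of its speed; a pose out of reach is approached as far as the arm can. A call with a number of a shift or a turn outside -1 to 1 is refused whole. A call with a gripper value outside its range is refused whole. The fingers move at their own pace and stop on an object; "force" is the grip in N (left out, the last holds). Time passes only in rows, so rows that do not move let the fingers close. It gives the time, the measured TCP pose, the force, the opening and the grip force at its end, in the units of the state.
- arm.get_state(): the state, without advancing time (a new reading comes with each control period).
- viewer.grab_frame(name): name is "scene" or "top" or "wrist"; returns a dict with "image" (420x560x3 uint8, blue, green, red), "mtx" (3x3 intrinsics, pixels), "k1" (the pictures are not rectified: a ray, as slopes to the right and down, at radius r is drawn at 1 + k1 r^2 times it, then the intrinsics apply), "rvec" (rotation vector, rad) and "tvec" (3), from world to camera coordinates, as OpenCV has them. Camera axes: x right, y down, z forward; pixel columns grow to the right and rows downward; lengths in m; the calibration is good to about 2 mm. A picture is of the moment at which its call begins. There is no depth.
- arm.job_done(): hands the job in; it is judged then, once.
The state is a dict: "t": time; "q": joint angles; "qd": joint speeds; "joint_efforts": joint torques, N m; "eef_pos": TCP position; "ee_rot": TCP orientation; "force": force on the tool from outside, world axes, zero at the start; "moment": the same for the moment, N m; "width": finger opening in m; "gripper_force": force on a finger pad.
Only numpy, scipy, OpenCV 4.12 (cv2) and the standard library are available. Lean on these libraries where they do the work, as an engineer would, in place of code of your own. Each camera call takes 0.05 s, during which the arm holds its last target. There are 200 camera calls.

### The job

Pick up the kitchen tongs, close them on the small round bun on the round board, lift it and hold it over the middle of the larger blue enamel bowl, at least 5 cm clear above the rim, ready to be glazed. Touch the bun only with the tongs, and leave the other two pastries and both bowls where they are. Finish while still holding the bun steady there in the tongs; do not put anything down.

Things in the scene. Friction and masses are not known exactly. Their poses are not given: they have to be found in the camera images.
- tongs_grip (a point): Steel spring tongs, 222 mm long, 28 mm tall, 130 g, lying on edge on the counter, so the two arms lie side by side and close level. Point on the open tongs' centre line between the two black grip plates (outside of each arm, 60 mm along x, 28 mm tall), 14 mm above the underside, near the centre of mass. x to the tips, y to the left arm, z up. Middle of the tip pads 88 mm ahead (+x).
- tongs_hinge (a point): Hinge at the tongs' rear end, 115 mm behind the grip point, half-way up. Same axes as the grip point: they belong to the left arm, so as the tongs close the true centre line lies to the left of x by half of the joint value.
- tip_left (a point): Middle of the inner face of the tongs' left tip pad (+y arm; pad 34 mm long, 28 mm tall, 4 mm thick), half-way up. Open, the two inner faces are 86 mm apart; on the bun 46 mm and about parallel.
- tip_right (a point): Middle of the inner face of the tongs' right tip pad (-y arm, same pad), half-way up.
- tongs_jaw (a joint): How far the tongs are closed: 0 open, 0.195 rad on the bun, stop 0.34. Grip from above across the plates: 54 mm over their outsides when open, 32 mm on the bun. The spring pushes about 5 N at the plates and the arms follow a gripper that opens again, so the tongs stay held at any width below 54 mm; at 47 mm the tips are still 73 mm apart.
- bun_center (a point): The small round bun (circular seen from above), 46 mm across, 35 mm tall, about 45 g, brown crust; this is its centre, 17.5 mm above its underside. Stands on the round board, in a row with the samosa and the mandazi about 100 mm apart, in any order.
- samosa_center (a point): Three-cornered samosa, corners 33 mm from its middle, 26 mm tall, same brown crust, on the board; point half-way up. To be left alone.
- mandazi_center (a point): Square mandazi, 46 x 46 x 26 mm, same brown crust, on the board; point half-way up. To be left alone.
- board: Round wooden board, 300 mm across, 18 mm thick, fixed on the counter. Origin at the centre of its underside; the row of pastries runs along its y axis, and its x axis points away from the robot, square to the row.
- big_bowl_rim (a point): Centre of the mouth of the larger blue enamel bowl: 140 mm across the rim, 60 mm tall, loose on the counter.
- small_bowl_rim (a point): Centre of the mouth of the smaller blue enamel bowl: 104 mm across the rim, 45 mm tall, loose on the counter; the two bowls may stand either way round. To be left alone.
There are look-alikes about, which are no part of the job. Of the things shaped like the part that bears tongs_grip, the bare steel one is meant. Leave any purple look-alike of the part that bears big_bowl_rim alone.

How it is judged:
On the way, in this order (a step that is already met when the one before it is completed fails the run):
1. the tongs are gripped and lifted off the counter (contact force between the fingers and tongs above 1 N and height (world z) of tongs_grip above 0.05 m), for 0.2 s.
2. the bun is lifted off the board between the tips of the tongs (contact force between the fingers and tongs above 1 N and contact force between bun and tongs above 0.5 N and distance between bun_center and tip_left below 0.04 m and distance between bun_center and tip_right below 0.04 m and height (world z) of bun_center above 0.05 m), for 0.2 s.
At the end, for the whole second after the job is handed in: Gripper holds the tongs and their tips hold the bun (centre within 40 mm of each tip), at rest (under 30 mm/s), its centre within 45 mm sideways of the larger bowl's middle and its underside about 48 mm or more above the rim; the bowl upright (0.1 rad), the tongs up (grip point above 90 mm) (contact force between the fingers and tongs above 1 N and contact force between bun and tongs above 0.5 N and distance between bun_center and tip_left below 0.04 m and distance between bun_center and tip_right below 0.04 m and horizontal distance between bun_center and big_bowl_rim below 0.045 m and z of bun_center in the frame of big_bowl_rim above 0.065 m and angle between big_bowl_rim's own z axis and vertical below 0.1 rad and linear speed of bun below 0.03 m/s and height (world z) of tongs_grip above 0.09 m); the arm keeps its last pose, push and grip.
It fails at once if the gripper or arm touches the bun (contact force between any of the fingers, the arm and bun above 0.5 N).
It fails at once if the samosa is shoved more than 30 mm (distance of samosa_center from where it was at the start of the episode above 0.03 m).
It fails at once if the mandazi is shoved more than 30 mm (distance of mandazi_center from where it was at the start of the episode above 0.03 m).
It fails at once if the larger bowl is shoved more than 30 mm (distance of big_bowl_rim from where it was at the start of the episode above 0.03 m).
It fails at once if the smaller bowl is shoved more than 30 mm (distance of small_bowl_rim from where it was at the start of the episode above 0.03 m).
It also fails if it takes over 42 s, if anything falls off the work surface, if the arm or the gripper's body presses on something with over 40 N, if the wrist force passes 120 N, or if a joint passes its speed limit or range.

## Working session

There is one attempt and no reset: what is moved stays moved. The work goes in short steps, Python scripts to look and compute and a tool call to move; the robot and the scene stay as the last step left them, time stands still between calls to the robot, and variables do not carry over. Pictures are saved under pics/ and viewed, at most 10 in all, crops included, and the job is handed in when it is done.

Besides the shell and the picture viewer there is one more tool, called after ">>>" as name(argument=value, ...), one argument or row to a line, values as JSON. apply_moves: Moves the arm, as the interface text tells. Shift numbers are shares of 20 cm and turn numbers shares of pi rad, none past 1 either way. Its arguments: {"type":"object","properties":{"commands":{"type":"array","items":{"type":"array","items":{"type":"array","items":{"type":"number"}}}},"force":{"type":"number"}},"required":["commands"]}

```bash
mkdir -p pics; cat > h.py <<'E'
import numpy as np, cv2, json, pickle
from station import arm, viewer
def grab(name, tag):
    f=viewer.grab_frame(name); cv2.imwrite(f'pics/{tag}.png',f['image']); pickle.dump(f,open(f'pics/{tag}.pkl','wb')); return f
def load(tag): return pickle.load(open(f'pics/{tag}.pkl','rb'))
def p2w(f,uv,z):
    K=np.array(f['mtx']);R,_=cv2.Rodrigues(np.array(f['rvec'],float));t=np.array(f['tvec'],float).ravel()
    d=np.array([f['k1'],0,0,0],float)
    uv=np.array(uv,float).reshape(-1,1,2)
    n=cv2.undistortPoints(uv,K,d)[:,0]
    C=-R.T@t; r=np.c_[n,np.ones(len(n))]@R
    return C+r*((z-C[2])/r[:,2])[:,None]
def w2p(f,P):
    return cv2.projectPoints(np.array(P,float).reshape(-1,3),np.array(f['rvec'],float),np.array(f['tvec'],float),np.array(f['mtx']),np.array([f['k1'],0,0,0],float))[0][:,0]
E
python3 - <<'E'
from h import *
a=grab('top','top1')['image'];b=grab('scene','scene1')['image']
s=arm.get_state();print(s)
E
```

```text
{'t': 0.1, 'q': array([-9.87897990e-01,  3.59317799e-01,  1.11638960e-02, -2.86875109e-04,
       -1.22409443e+00, -2.88103226e-01]), 'qd': array([ 0.00075228, -0.00160611,  0.00159178,  0.0021016 ,  0.00048641,
       -0.00021046]), 'joint_efforts': array([-1.77928672e-03, -5.84162414e+01,  2.93749470e+01,  7.01549694e+00,
        1.01886364e-02, -7.48207776e-05]), 'eef_pos': array([ 0.19597726, -0.64551224,  0.24772445]), 'ee_rot': array([ 3.14012385e+00, -1.54019954e-04, -2.84689510e+00]), 'force': array([-0.57332161, -0.65819549, -1.07241127]), 'moment': array([ 0.04241349, -0.02064237, -0.03275854]), 'gripper_force': 0.0, 'width': 0.0878418152225352}
```

View pics/top1.png

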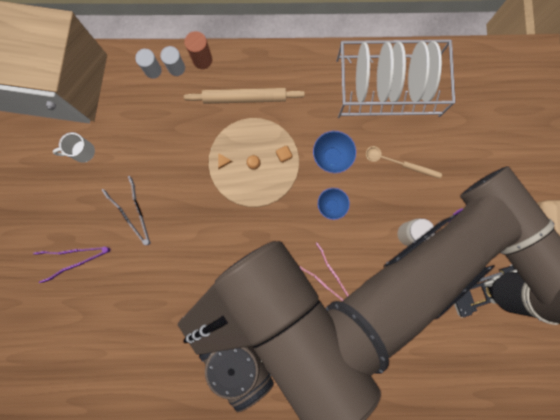

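View pics/scene1.png

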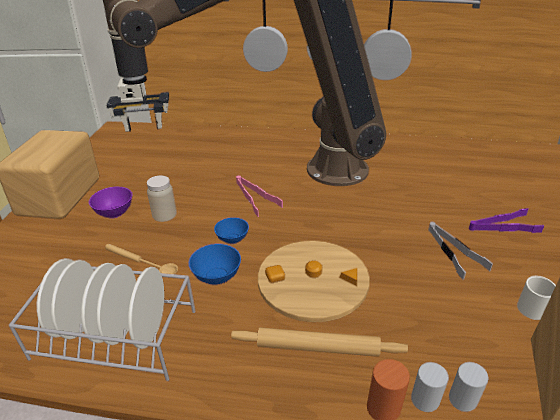

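Candidates, by pixel in top view:
- **Tongs:** steel at (130,212), purple at (75,262), pink at (325,270). The steel pair with black plates is the one meant.
- **Bowls:** blue at (335,152), which is larger, blue at (334,204), which is smaller, and purple, seen only in scene view at (111,203). I want the larger blue one.
- **Pastries:** triangle at (224,160), round at (253,162), square at (284,154). The bun is the middle one.

I'll confirm these in one enlarged crop.

```bash
python3 - <<'E'
from h import *
f=load('top1');im=f['image']
a=cv2.resize(im[165:255,90:160],None,fx=5,fy=5,interpolation=cv2.INTER_CUBIC)
b=cv2.resize(im[110:230,200:365],None,fx=2.6,fy=2.6,interpolation=cv2.INTER_CUBIC)
c=np.zeros((450,800,3),np.uint8);c[:a.shape[0],:a.shape[1]]=a;c[:b.shape[0],360:360+b.shape[1]]=b[:,:440]
cv2.imwrite('pics/crop1.png',c)
hsv=cv2.cvtColor(im,cv2.COLOR_BGR2HSV)
m=cv2.inRange(hsv,(100,120,40),(125,255,255))
n,l,s,ce=cv2.connectedComponentsWithStats(m)
for i in range(1,n):
    if s[i,4]>100:
        r=cv2.fitEllipse(max(cv2.findContours((l==i).astype(np.uint8),0,2)[0],key=len)) 
        e=s[i]; c2=(e[0]+e[2]/2-.5,e[1]+e[3]/2-.5)
        for z in(.06,.045): 
            q=p2w(f,[c2,(e[0],c2[1]),(e[0]+e[2],c2[1])],z);print('bowl',c2,z,q[0].round(3),'dia',np.linalg.norm(q[1]-q[2]).round(3))
m=cv2.inRange(hsv[140:180,210:300],(5,190,120),(16,255,255))
n,l,s,ce=cv2.connectedComponentsWithStats(m)
for i in range(1,n):
    if s[i,4]>20: print('pastry',ce[i]+[210,140],s[i],p2w(f,[ce[i]+[210,140]],.04).round(3))
print('tongs hinge,tipL,tipR',p2w(f,[(145,242),(104,190),(132,178)],.02).round(3))
E
```

```text
bowl (np.float64(334.0), np.float64(151.5)) 0.06 [ 0.624 -0.303  0.06 ] dia 0.132
bowl (np.float64(334.0), np.float64(151.5)) 0.045 [ 0.628 -0.305  0.045] dia 0.133
bowl (np.float64(333.5), np.float64(203.5)) 0.06 [ 0.455 -0.298  0.06 ] dia 0.095
bowl (np.float64(333.5), np.float64(203.5)) 0.045 [ 0.457 -0.3    0.045] dia 0.096
tongs hinge,tipL,tipR [[0.343 0.307 0.02 ]
 [0.514 0.444 0.02 ]
 [0.553 0.354 0.02 ]]
```

View pics/crop1.png

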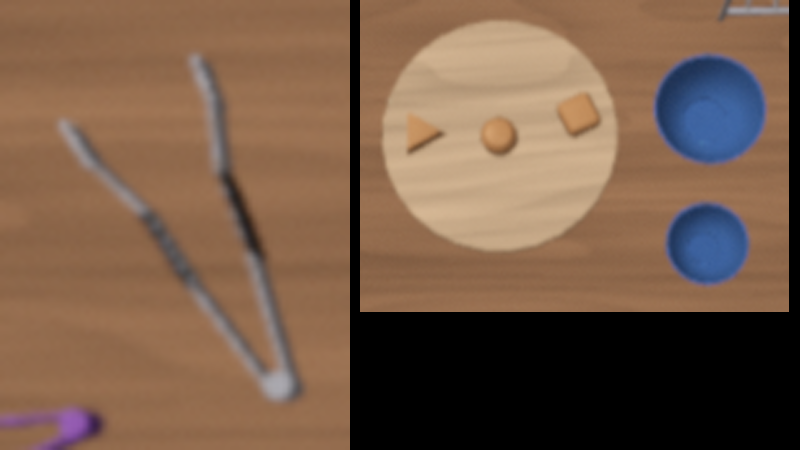

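The crop confirms all three. The steel tongs with dark plates have their hinge at (146,242) and tips at (102,189) and (129,177), the round bun is at (253,162), and the large blue bowl is at (334,152).

```bash
python3 - <<'E'
from h import *
f=load('top1')
T=p2w(f,[(145.5,242),(102.5,189.4),(129,177)],.018)
m=(T[1]+T[2])/2;d=m-T[0];L=np.linalg.norm(d);th=np.arctan2(d[1],d[0])
print(T.round(3),'len',L,'yaw',th,'grip',T[0]+d/L*.115,'tipgap',np.linalg.norm(T[1]-T[2]))
P=p2w(f,[(253.1,161.9)],.0355);print('bun',P)
Q=p2w(f,[(224.2,161.2),(283.8,153.8)],.04);print('sam,man',Q,'spacing',np.linalg.norm(Q-P,axis=1))
print('board',p2w(f,[(253.8,161.9)],.018))
E
```

```text
[[0.343 0.306 0.018]
 [0.516 0.449 0.018]
 [0.556 0.365 0.018]] len 0.21823439297582523 yaw 0.482148001106479 grip [0.4447098  0.35930241 0.018     ] tipgap 0.09350826276988586
bun [[ 0.59873021 -0.04198519  0.0355    ]]
sam,man [[ 0.60079942  0.05145037  0.04      ]
 [ 0.62353328 -0.14233058  0.04      ]] spacing [0.09356675 0.10346323]
board [[ 0.60320878 -0.04316673  0.018     ]]
```

>>> apply_moves(
  commands=[
    [[-1,0.2,0.15,0,0],[-1,0.2,0.15,0,0],[-1,0.2,0.15,0,0],[-1,0.15,0.2,0,0],[-1,0.15,0.2,0,0],[-1,0.15,0.2,0,0],[-1,0.1,0.22,0,0],[-1,0.1,0.22,0,0],[-1,0,0.24,0,0],[-1,0,0.24,0,0],[-1,0,0.24,0,0],[-1,0,0.24,0,0]],
  ],
)

```text
t: 1.3
eef_pos: [0.4455, -0.1541, 0.2484]
ee_rot: [3.141, -0.0, -2.847]
force: [1.0, -0.6, 0.2]
width: 0.0875
gripper_force: 0.0
```

>>> apply_moves(
  commands=[
    [[-1,0,0.24,0,0],[-1,0,0.24,0,0],[-1,0,0.24,0,0],[-1,0,0.24,0,0],[-1,0,0.24,0,0],[-1,0,0.24,0,0],[-1,0,0.24,0,0],[-1,0,0.24,0,0],[-1,0,0.24,0,0.03],[-1,0,0.24,0,0.03],[-1,0,0,0,0],[-1,0,0,0,0]],
  ],
)

```text
t: 2.5
eef_pos: [0.4455, 0.3249, 0.2476]
ee_rot: [-3.141, -0.002, -2.657]
force: [0.1, -0.4, -0.7]
width: 0.0877
gripper_force: 0.0
```

```bash
python3 - <<'E'
from h import *
f=grab('wrist','w1');s=arm.get_state();print(s['eef_pos'],s['ee_rot'],s['q'])
c,sn=np.cos(.482),np.sin(.482)
g=np.array([.4447,.3593,.014]);X=np.array([c,sn,0])
print('predicted px grip,hinge,tipmid',w2p(f,[g,g-.115*X,g+.088*X]))
E
```

```text
[0.44564207 0.32399212 0.24785459] [-3.14099832e+00 -1.48913867e-03 -2.65814656e+00] [ 9.84057698e-01  1.56621020e-01 -2.63536008e-01 -2.11597217e-04
 -1.15223097e+00 -2.07132133e+00]
predicted px grip,hinge,tipmid [[301.60124521 202.46839922]
 [303.8410698  107.86656282]
 [300.05365293 265.94619888]]
```

View pics/w1.png

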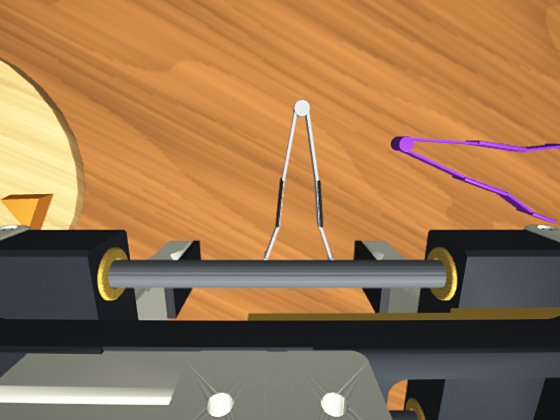

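Wrist view: hinge at (302,107), plates centred near (278,204) and (320,204), pointing straight down the picture.

```bash
python3 - <<'E'
from h import *
f=load('w1')
p=p2w(f,[(302,107),(279,204),(320,204),(281,180),(317,180),(276,228),(322,228)],.025)
print(p.round(4)); 
h=p[0];m=(p[3]+p[4]+p[5]+p[6])/4;d=m-h;print('mid',m,np.linalg.norm(d),np.arctan2(d[1],d[0]))
d=(p[5]+p[6]-p[3]-p[4]);print(np.arctan2(d[1],d[0]), np.linalg.norm(p[1]-p[2]))
n=p[1]-p[2];print('perp yaw',np.arctan2(n[1],n[0])-np.pi/2)
E
```

```text
[[0.3443 0.3033 0.025 ]
 [0.4578 0.3334 0.025 ]
 [0.434  0.3786 0.025 ]
 [0.4302 0.3215 0.025 ]
 [0.4097 0.3604 0.025 ]
 [0.4872 0.3447 0.025 ]
 [0.46   0.3964 0.025 ]]
mid [0.44676409 0.3557417  0.025     ] 0.11511102713869371 0.47307323472145196
0.5034512009961958 0.051042867075978555
perp yaw -2.656228986731981
```

>>> apply_moves(
  commands=[
    [[-1,0.005,0.16,0,0],[-1,0,0,-0.2,0],[-1,0,0,-0.2,0],[-1,0,0,-0.2,0],[-1,0,0,-0.2,0],[-1,0,0,-0.1,0],[-1,0,0,-0.1,0],[-1,0,0,0,0],[-1,0,0,0,0]],
  ],
)

```text
t: 3.45
eef_pos: [0.4475, 0.3553, 0.0491]
ee_rot: [-3.141, -0.0, -2.659]
force: [0.5, 0.2, 0.2]
width: 0.0876
gripper_force: 0.0
```

>>> apply_moves(
  commands=[
    [[-1,0,0,-0.06,0],[-1,0,0,-0.055,0],[-1,0,0,0,0],[-0.07,0,0,0,0],[-0.07,0,0,0,0],[-0.07,0,0,0,0],[-0.07,0,0,0,0],[-0.07,0,0,0,0],[-0.07,0,0,0,0]],
  ],
  force=25,
)

```text
t: 4.35
eef_pos: [0.4473, 0.3564, 0.0258]
ee_rot: [3.141, 0.001, -2.658]
force: [-1.0, 0.3, 2.0]
width: 0.0485
gripper_force: 6.0
```

>>> apply_moves(
  commands=[
    [[-0.07,0,0,0.1,0],[-0.07,0,0,0.2,0],[-0.07,0,0,0.2,0],[-0.07,0,0,0.2,0],[-0.07,0,0,0,0],[-0.07,0,0,0,0],[-0.07,0.05,-0.15,0,-0.02],[-0.07,0.05,-0.2,0,-0.02],[-0.07,0.05,-0.2,0,-0.02],[-0.07,0.05,-0.2,0,-0.02],[-0.07,0.05,-0.2,0,-0.02],[-0.07,0.05,-0.2,0,-0.017]],
  ],
)

```text
t: 5.55
eef_pos: [0.5062, 0.1241, 0.1639]
ee_rot: [-3.141, -0.003, -3.028]
force: [0.9, 0.6, -1.3]
width: 0.0466
gripper_force: 5.2
```

>>> apply_moves(
  commands=[
    [[-0.07,0.025,-0.2,0,0],[-0.07,0,-0.2,0,0],[-0.07,0,-0.2,0,0],[-0.07,0,-0.2,0,0],[-0.07,0,-0.15,0,0],[-0.07,0,-0.145,0,0],[-0.07,0,0,0,0],[-0.07,0,0,0,0],[-0.07,0,0,0,0]],
  ],
)

```text
t: 6.45
eef_pos: [0.5116, -0.0925, 0.1646]
ee_rot: [3.141, -0.002, -3.026]
force: [-1.1, -0.3, -0.1]
width: 0.047
gripper_force: 5.2
```

```bash
python3 - <<'E'
from h import *
f=grab('top','top2');a=f['image'];w=grab('wrist','w2')['image']
s=arm.get_state();print(s['eef_pos'],s['ee_rot'],s['q'],s['width'])
u=cv2.resize(a[100:240,180:350],None,fx=2.4,fy=2.4,interpolation=cv2.INTER_CUBIC)
c=np.zeros((420,800,3),np.uint8);c[:336,:408]=u;c[:294,408:]=cv2.resize(w,(392,294));cv2.imwrite('pics/c2.png',c)
E
```

```text
[ 0.51191579 -0.09213696  0.16511292] [ 3.14151143e+00 -8.16656056e-04 -3.02487802e+00] [ 1.99472174e-01  1.78340604e-01 -4.42476248e-01 -1.82404288e-04
 -9.50786630e-01 -1.65344786e+00] 0.04696116069295867
```

View pics/c2.png

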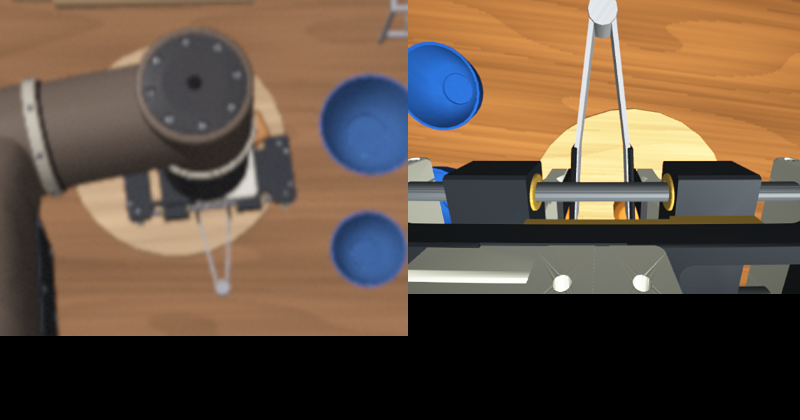

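The crop shows the tongs held straight, with the hinge at (222,287). I moved 4 cm too far in y, so I'll shift back, lower partway, and check tip alignment in the scene view.

>>> apply_moves(
  commands=[
    [[-0.07,0,0.1,0,0],[-0.07,0,0.1,0,0],[-0.07,0,0,-0.15,0],[-0.07,0,0,-0.15,0],[-0.07,0,0,0,0],[-0.07,0,0,0,0]],
  ],
)

```text
t: 7.15
eef_pos: [0.5121, -0.0525, 0.1058]
ee_rot: [-3.141, -0.001, -3.025]
force: [-0.0, 0.5, -0.5]
width: 0.0466
gripper_force: 5.2
```

```bash
python3 - <<'E'
from h import *
f=grab('scene','s3');w=grab('wrist','w3');a=f['image']
s=arm.get_state();p=s['eef_pos'];y=s['ee_rot'][2]+np.pi;print(p,y)
X=np.array([np.cos(y),np.sin(y),0]);Y=np.array([-np.sin(y),np.cos(y),0]);g=p-[0,0,.012]-.001*X
print('wrist: pred hinge top',w2p(w,[g-.115*X+[0,0,.014]]))
print('scene: pred tips',w2p(f,[g+.088*X+.0365*Y,g+.088*X-.0365*Y]),'bun',w2p(f,[[.5987,-.042,.0355]]))
print('bun full-res px x origin')
u=cv2.resize(a[220:320,250:380],None,fx=4.5,fy=4.5,interpolation=cv2.INTER_CUBIC)
c=np.zeros((450,800,3),np.uint8);c[:,:585]=u;c[:300,585:]=cv2.resize(w['image'][0:300,200:415],(215,300));cv2.imwrite('pics/c3.png',c)
E
```

```text
[ 0.51318264 -0.05249443  0.10699908] 0.11655685262792037
wrist: pred hinge top [[278.12609555   8.39616206]]
scene: pred tips [[327.7872669  251.48692636]
 [299.59169012 251.42230406]] bun [[313.22253823 268.36205155]]
bun full-res px x origin
```

View pics/c3.png

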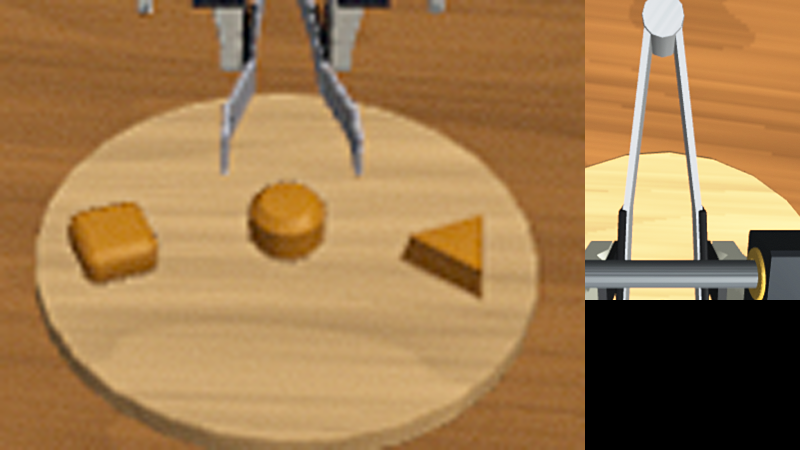

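Tip ends at crop (224,160) and (358,160) straddle the bun at (287,220), matching prediction to about a pixel. The hinge matches too. Descending.

>>> apply_moves(
  commands=[
    [[-0.07,0,0,-0.1,0],[-0.07,0,0,-0.1,0],[-0.07,0,0,-0.085,0],[-0.07,0,0,0,0],[-0.07,0,0,0,0]],
  ],
)

```text
t: 7.75
eef_pos: [0.513, -0.0528, 0.0498]
ee_rot: [-3.141, 0.001, -3.026]
force: [-0.1, 0.7, -0.8]
width: 0.0468
gripper_force: 5.2
```

```bash
python3 - <<'E'
from h import *
f=grab('scene','s4');a=f['image'];s=arm.get_state();print(s['eef_pos'],s['width'],s['force'])
cv2.imwrite('pics/c4.png',cv2.resize(a[220:320,250:380],None,fx=4.5,fy=4.5,interpolation=cv2.INTER_CUBIC))
E
```

```text
[ 0.51318409 -0.05272881  0.05003979] 0.04702441407015337 [ 0.27282767 -0.75618999 -0.98451406]
```

View pics/c4.png

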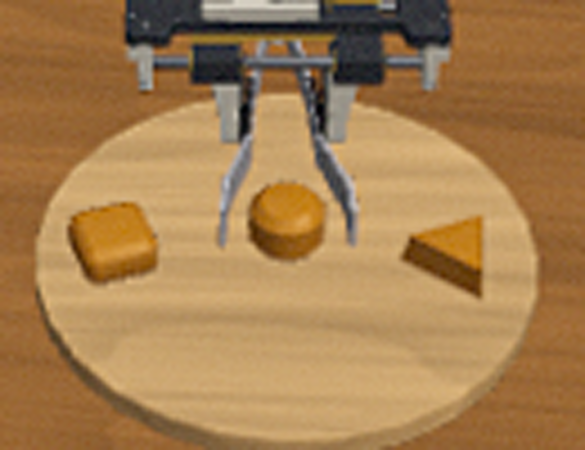

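Tips at (222,240) and (352,240) are centred on the bun at (287,220), so I'll close.

>>> apply_moves(
  commands=[
    [[0.1,0,0,0,0],[0.15,0,0,0,0],[0.2,0,0,0,0],[0.25,0,0,0,0],[0.35,0,0,0,0],[0.5,0,0,0,0],[0.5,0,0,0,0],[0.5,0,0,0,0],[0.5,0,0,0,0]],
  ],
  force=25,
)

```text
t: 8.7
eef_pos: [0.5122, -0.0528, 0.0486]
ee_rot: [-3.142, 0.0, -3.026]
force: [0.3, -0.7, 0.8]
width: 0.031
gripper_force: 25.0
```

>>> apply_moves(
  commands=[
    [[0.5,0,0,0.05,0],[0.5,0,0,0.1,0],[0.5,0,0,0.1,0],[0.5,0,0,0.1,0],[0.5,0,0,0.1,0],[0.5,0,0,0.1,0],[0.5,0,0,0.1,0],[0.5,0,0,0,0],[0.5,0,0,0,0],[0.5,0,0,0,0]],
  ],
)

```text
t: 9.7
eef_pos: [0.5113, -0.053, 0.1778]
ee_rot: [3.141, -0.001, -3.026]
force: [0.1, -0.3, -2.3]
width: 0.0312
gripper_force: 25.0
```

>>> apply_moves(
  commands=[
    [[0.5,0.01,-0.06,0,0],[0.5,0.01,-0.12,0,0],[0.5,0.01,-0.12,0,0],[0.5,0.01,-0.12,0,0],[0.5,0.01,-0.12,0,0],[0.5,0.01,-0.12,0,0],[0.5,0.01,-0.12,0,0],[0.5,0.01,-0.12,0,0],[0.5,0.02,-0.12,0,0],[0.5,0.02,-0.12,0,0],[0.5,0.01,-0.1,0,0],[0.5,0,-0.06,0,0]],
  ],
)

```text
t: 10.9
eef_pos: [0.5375, -0.3147, 0.1772]
ee_rot: [3.141, -0.002, -3.027]
force: [-0.4, 0.2, -1.8]
width: 0.0308
gripper_force: 25.0
```

>>> apply_moves(
  commands=[
    [[0.5,0,0,0,0],[0.5,0,0,0,0],[0.5,0,0,0,0],[0.5,0,0,0,0]],
  ],
)

```text
t: 11.3
eef_pos: [0.5381, -0.3122, 0.1787]
ee_rot: [3.142, 0.0, -3.025]
force: [0.7, 0.7, -2.3]
width: 0.0313
gripper_force: 25.0
```

```bash
python3 - <<'E'
from h import *
f=grab('scene','s5');a=f['image'];s=arm.get_state();p=s['eef_pos'];print(p,s['width'],s['gripper_force'])
y=s['ee_rot'][2]+np.pi;b=p+[.087*np.cos(y),.087*np.sin(y),-.0135]
print('bun est',b,'px',w2p(f,[b]),'bowl rim px',w2p(f,[[.624,-.303,.06]]))
cv2.imwrite('pics/c5.png',cv2.resize(a[170:300,150:350],None,fx=4,fy=4,interpolation=cv2.INTER_CUBIC))
E
```

```text
[ 0.53820845 -0.31220516  0.17877884] 0.030906899495841116 24.99350130558014
bun est [ 0.62461687 -0.30207677  0.16527884] px [[210.93165005 228.29196535]] bowl rim px [[214.74101992 259.6666952 ]]
```

View pics/c5.png

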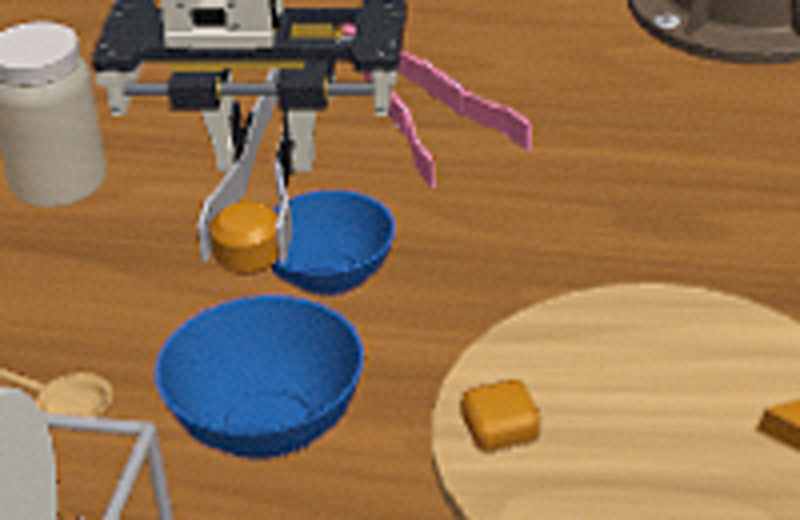

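The bun is held at crop (247,238) and the bowl rim centre is at (260,362). Both match prediction to within about 1 px, so the bun is over the bowl's middle, about 10 cm above the rim at its centre and about 8 cm clear underneath. Handing in.

```bash
python3 -c "
from station import arm
print(arm.job_done())"
```

```text
the job is handed in; nothing more can be done
None
```

The job is handed in with the steel tongs holding the bun steady over the middle of the larger blue bowl, about 8 cm clear of the rim; the hand-in gave no verdict.

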